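# Sweep the print scraps off the build plate

### The arm

A 7-joint arm with a two-finger parallel gripper is mounted at the origin on the work surface. World frame = base frame: x ahead of the robot, y to its left, z up, the work surface at z = 0. Lengths are in m, angles in rad, forces in N, time in s.
With the tool pointing down it reaches from about 0.4 to 0.9 m from the base axis. Payload 5.5 kg.
Tool frame: the origin (TCP) lies at the centre of the arm's flange, where the gripper is bolted on; the fingertips stand 178 mm ahead of it and the grasp point (between the pads) lies 159 mm ahead of it (arm.finger_overhang is the distance from the TCP to the fingertips, in m); z points along the fingers, y is the line along which they close (so a half turn about z gives the same grasp; the last joint's range is limited). The gripper opens to 92 mm and grips with 3 to 60 N. Pads are 19 mm wide; open, the fingers measure 130 mm over their backs; the gripper's body (75 mm by 190 mm) begins 47 mm behind the grasp point.
Start: joints at [1.592, 0.501, -0.427, 1.55, 0.221, 1.138, -0.21], TCP at [0.156, -0.631, 0.405] pointing down, gripper open.
Joint ranges: [-2.88, 2.88], [-0.31, 2.03], [-1.54, 1.56], [0.2, 2.42], [-1.41, 4.55], [0.19, 2.02], [-2.57, 2.57]. Speed limits (rad/s): [2.57, 2.57, 3.14, 3.14, 3.14, 3.14, 3.14].

### API

Orientations are given as a 3x3 rotation matrix whose columns are the frame's x, y, z axes.
In Python, from workcell import arm gives the robot as it stands. The module is installed in compiled form; this text tells all that it offers.
- The arm moves only by the tool carry_out, never from a script. Its argument "series" is a list of rows, each a list of 3 entries, a list of its own where there are three numbers: the closure, from -1 (fully open) to 1 (shut), then the shift along the tool's x, y, z in m, then the turn about the tool's z in rad. A call has 1 to 8 rows; each row shifts and turns the commanded pose from where the row before left it, along the tool's axes as they then stand; what a row does not reach is not made up. A row lasts 1/10 s, in which the tool goes at most 50 mm and 8.59 degrees, less where a joint would pass 70% of its speed; a pose out of reach is approached as far as the arm can. A call with a gripper value outside its range is refused whole. The fingers move at their own pace and stop on an object; "force" is the grip in N (left out, the last holds). Time passes only in rows, so rows that do not move let the fingers close. It gives the time, the measured TCP pose, the force, the opening and the grip force at its end, in the units of the state.
- arm.get_state(): the state, without advancing time (a new reading comes with each control period).
- arm.camera(name): name is "scene" or "side" or "wrist"; returns the picture (384x512x3 uint8, red, green, blue); there is no depth.
- arm.camera_info(name): a dict with "K" (3x3 intrinsics, pixels), "rvec" (rotation vector, rad) and "tvec" (3), from world to camera coordinates, as OpenCV has them; the wrist camera has in their place "tool_from_camera" (4x4, takes a point from camera to tool coordinates, whose origin is the TCP and whose axes are the flange's). Camera axes: x right, y down, z forward; pixel columns grow to the right and rows downward; lengths in m; the calibration is good to about 2 mm. A picture is of the moment at which its call begins: read the wrist's pose just before it. camera_info takes no time and is no camera call.
- arm.hand_in(): hands the job in; it is judged then, once.
The state is a dict: "t": time; "joints": joint angles; "qvel": joint speeds; "effort": joint torques, N m; "ee_pos": TCP position; "ee_rot": TCP orientation; "wrist_force": force on the tool from outside, world axes, zero at the start; "ft_torque": the same for the moment, N m; "opening": opening from 0.0 (shut) to 1.0 (fully open); "grasp_force": force on a finger pad.
Only numpy, scipy, OpenCV 4.12 (cv2) and the standard library are available. Lean on these libraries where they do the work, as an engineer would, in place of code of your own. Each camera call takes 0.05 s, during which the arm holds its last target. There are 200 camera calls.

### The job

Clear the glass build plate: with closed fingers, sweep the three orange support scraps across the glass and over its edge into the red scrap tray, without lifting or carrying any of them. Leave the small black tree print standing where it is on the plate, and do not disturb the blue tray's finished parts or the other things on the bench.

Things in the scene. Friction and masses are not known exactly. Their poses are not given: they have to be found in the camera images.
- cradle: Grey cradle fixed to the bench, glass build plate on top, 250 (x) x 226 (y) mm; origin at the centre of its underside, z up; top of the glass 60 mm above the bench. Dark steel strips, 8 mm wide, 5 mm above the glass, run along the edges at x = +-121 mm; the edges at y = +-113 mm are open and reach 4 mm past the inner face of each tray's near wall. Position and yaw vary.
- scrap_tray: Red open tray, 250 (x) x 130 (y) x 52 mm high, walls and floor 4 mm, fixed beside the cradle below one open edge of the glass and aligned with it: its centre lies 170 mm from the cradle's along the cradle's +y or -y (which side varies). Origin at the centre of its underside. Its rim is 8 mm lower than the top of the glass.
- keep_tray: Blue open tray of the same size, fixed in the same way below the other open edge; holds finished parts. Origin at the centre of its underside.
- raft_mid (a point): Middle of an orange scrap on the glass: a strip 42 x 18 x 4 mm with three cross ribs rising to 14 mm; about 15 g; this point is 7 mm above its underside, x along its length.
- corner_mid (a point): Middle of an orange scrap on the glass: an L-shaped piece, 34 (x) x 26 (y) x 14 mm; about 15 g; this point is 7 mm above its underside.
- stub_mid (a point): Middle of an orange scrap on the glass: a round stub 24 mm across, 14 mm high, centred 6 mm to -x of this point, with an arm 9 mm wide, 11 mm high reaching 25 mm to +x; about 15 g; this point is 7 mm above its underside. All scraps start 65 to 85 mm from the cradle's centre line x = 0, two on one side, one on the other.
- print: Finished black tree print, loose, standing on the glass near the middle of the plate's x: round foot 44 mm across, 5 mm thick, branches up to 43 mm high and within 22 mm of its axis; 90 g; origin at the centre of its underside. Leave it alone.
- gear: White printed gear, 41 mm across, 18 mm high, lying in the blue tray. Origin at the centre of its underside. Leave it alone.
- bracket: Green printed angle bracket, 40 x 30 x 30 mm, in the blue tray. Origin at the centre of its underside. Leave it alone.
- glue: Glue stick standing on the bench, 30 mm across, 95 mm high. Origin at the centre of its underside. Leave it alone.
- cutters: Red-handled flush cutters lying on the bench, about 115 x 50 x 12 mm, origin at the pivot. Leave it alone.

How it is judged:
At the end, for the whole second after the job is handed in: All three orange scraps lie at rest inside the red tray (their middles within its inner walls and less than 45 mm above the bench); the black print stands upright within 10 mm of where it was, and the gear, bracket, glue stick and cutters are within 20 mm of where they were (x of raft_mid in the frame of scrap_tray between -0.122 and 0.122 m and y of raft_mid in the frame of scrap_tray between -0.062 and 0.062 m and z of each of raft_mid, corner_mid, stub_mid in the frame of scrap_tray below 0.045 m and linear speed of each of scrap_raft, scrap_corner, scrap_stub below 0.02 m/s and x of corner_mid in the frame of scrap_tray between -0.122 and 0.122 m and y of corner_mid in the frame of scrap_tray between -0.062 and 0.062 m and x of stub_mid in the frame of scrap_tray between -0.122 and 0.122 m and y of stub_mid in the frame of scrap_tray between -0.062 and 0.062 m and distance of print from where it was at the start of the episode below 0.01 m and angle between print's own z axis and vertical below 0.2 rad and distance of each of gear, bracket, glue, cutters from where it was at the start of the episode below 0.02 m); the robot touches nothing.
It fails at once if a scrap is lifted: its middle comes more than 26 mm above the glass (it rests at 7 mm) (height (world z) of any of raft_mid, corner_mid, stub_mid above 0.086 m).
It fails at once if the black print is moved more than 10 mm or tipped (distance of print from where it was at the start of the episode above 0.01 m or angle between print's own z axis and vertical above 0.3 rad).
It fails at once if a finished part or a thing on the bench is moved more than 20 mm (distance of any of gear, bracket, glue, cutters from where it was at the start of the episode above 0.02 m).
It also fails if it takes over 51 s, if anything falls off the work surface, if the arm or the gripper's body presses on something with over 40 N, if the wrist force passes 120 N, or if a joint passes its speed limit or range.

## Working session

There is one attempt and no reset: what is moved stays moved. The work goes in short steps, Python scripts to look and compute and a tool call to move; the robot and the scene stay as the last step left them, time stands still between calls to the robot, and variables do not carry over. Pictures are saved under pics/ and viewed, at most 10 in all, crops included, and the job is handed in when it is done.

Besides the shell and the picture viewer there is one more tool, called in YAML: its name, and indented under it one key for each argument. carry_out: Moves the arm, as the interface text tells. Its arguments: {"type":"object","properties":{"series":{"type":"array"},"force":{"type":"number"}},"required":["series"]}

```bash
mkdir -p pics; python3 - <<'E'
from workcell import arm
import cv2,numpy as np
s=arm.get_state();print(s['t'],s['ee_pos'],np.round(s['ee_rot'],3))
for n in("scene","side"):
    cv2.imwrite(f"pics/{n}0.png",cv2.resize(arm.camera(n)[:,:,::-1],(800,600),interpolation=cv2.INTER_CUBIC));i=arm.camera_info(n);print(n,i)
print(arm.camera_info("wrist"))
E
```

```text
0.0 [ 0.15550563 -0.63075718  0.40366611] [[ 0.971  0.24  -0.   ]
 [ 0.24  -0.971  0.002]
 [ 0.    -0.002 -1.   ]]
scene {'K': array([[415.02317755,   0.        , 252.16019777],
       [  0.        , 415.02317755, 193.35212785],
       [  0.        ,   0.        ,   1.        ]]), 'rvec': array([ 2.22747672,  0.6588155 , -0.31668703]), 'tvec': array([-0.5271816 , -0.05186071,  1.19614416])}
side {'K': array([[434.30941744,   0.        , 250.2831597 ],
       [  0.        , 434.30941744, 189.02690125],
       [  0.        ,   0.        ,   1.        ]]), 'rvec': array([ 0.83903984, -2.41848616,  1.25092283]), 'tvec': array([0.53234378, 0.21860199, 0.74903244])}
{'K': array([[315.46073215,   0.        , 256.60765621],
       [  0.        , 315.46073215, 186.84939537],
       [  0.        ,   0.        ,   1.        ]]), 'tool_from_camera': array([[ 7.50283512e-05, -9.67987108e-01, -2.50999907e-01,
         6.66871161e-02],
       [ 9.99999983e-01,  2.97856176e-05,  1.84048897e-04,
         4.88393073e-04],
       [-1.70680772e-04, -2.50999917e-01,  9.67987093e-01,
         2.01148526e-02],
       [ 0.00000000e+00,  0.00000000e+00,  0.00000000e+00,
         1.00000000e+00]])}
```

View pics/scene0.png

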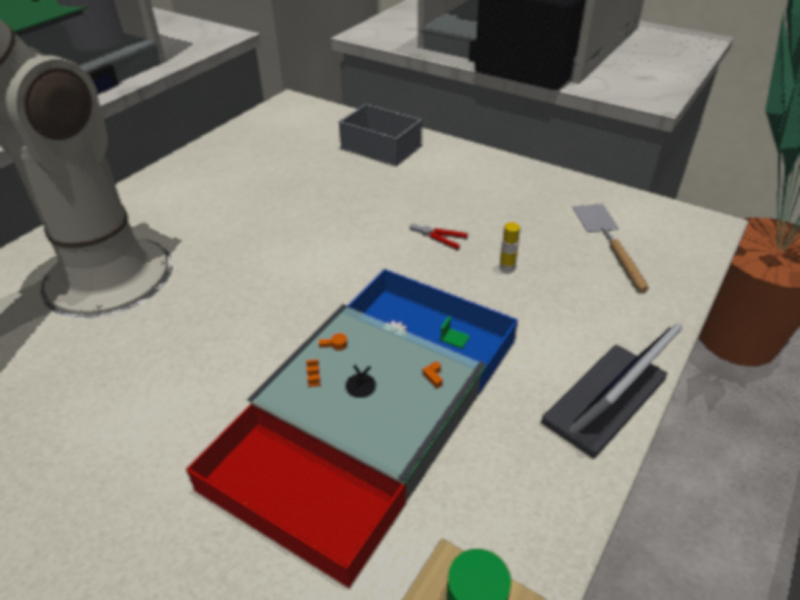

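View pics/side0.png

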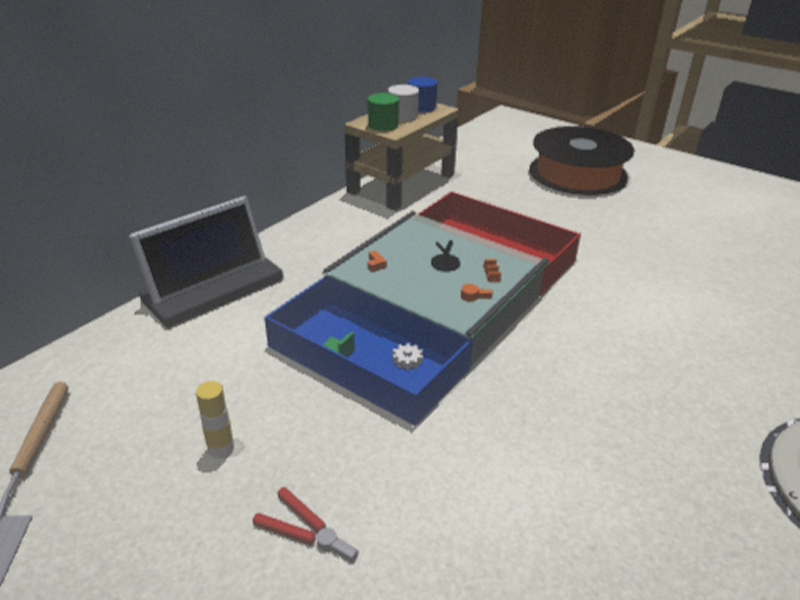

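Scene view: the glass has corners at about (345,307), (484,368), (405,480) and (252,402). The stub is at (335,341), the raft at (313,373), the corner piece at (432,374) and the print at (361,385). The red tray is on the near side and the blue one on the far side. I'll enlarge and project.

```bash
cat > h.py <<'E'
from workcell import arm
import cv2,numpy as np
def ray(n,uv):
    i=arm.camera_info(n);R=cv2.Rodrigues(i['rvec'])[0];t=i['tvec']
    return -R.T@t, R.T@np.linalg.inv(i['K'])@np.array([*uv,1.])
def onz(n,uv,z):
    o,d=ray(n,uv);return (o+d*(z-o[2])/d[2])[:2]
E
python3 - <<'E'
from h import *
p={'TL':(345,307,.065),'TR':(484,368,.065),'BR':(405,480,.06),'BL':(252,402,.065),'stub':(335,341,.067),'raft':(313,373,.067),'corner':(432,374,.067),'print':(361,386,.062)}
for k,(u,v,z) in p.items(): print(k,np.round(onz('scene',(u*.64,v*.64),z),4))
print('side')
p={'stub':(474,292,.067),'raft':(491,270,.067),'corner':(376,261,.067),'print':(445,263,.062),'strip L far':(414,215,.065),'strip L near':(326,271,.065),'strip R near':(470,333,.065),'R far':(546,263,.065)}
for k,(u,v,z) in p.items(): print(k,np.round(onz('side',(u*.64,v*.64),z),4))
im=arm.camera('scene')[:,:,::-1];cv2.imwrite('pics/c1.png',cv2.resize(im[190:320,150:320],(784,600),interpolation=cv2.INTER_CUBIC))
E
```

```text
TL [0.4704 0.1062]
TR [0.7143 0.1084]
BR [ 0.7166 -0.1029]
BL [ 0.478  -0.1158]
stub [0.504  0.0363]
raft [ 0.5163 -0.0311]
corner [0.6588 0.0575]
print [ 0.5848 -0.0108]
side
stub [0.5053 0.0323]
raft [ 0.5158 -0.0304]
corner [0.6614 0.0554]
print [ 0.5828 -0.0107]
strip L far [ 0.7034 -0.0961]
strip L near [0.703  0.1193]
strip R near [0.4616 0.1105]
R far [ 0.4633 -0.1007]
```

View pics/c1.png

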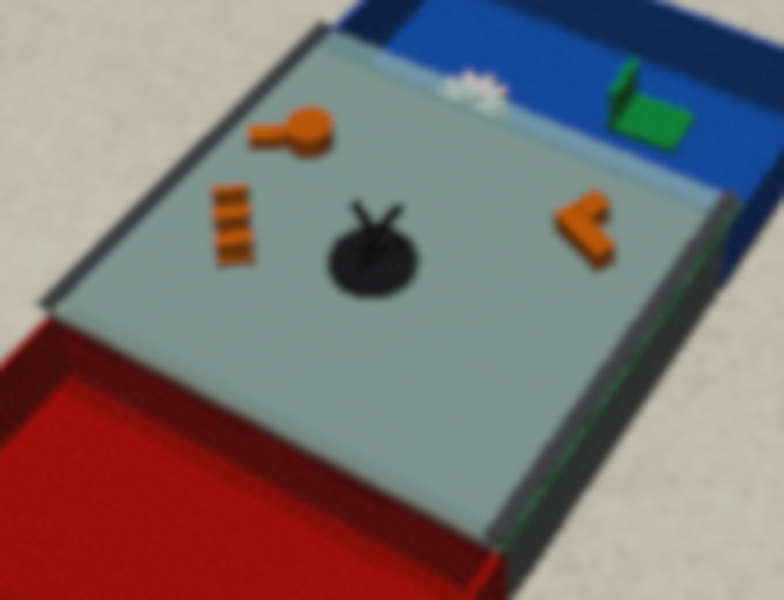

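Crop: strip ends at (42,303), (322,22), (738,195) and (490,540). The raft is at (233,227), the L at (588,232), the stub disc at (309,132) with its arm tip at (250,136), and the print foot at (373,262).

```bash
python3 - <<'E'
from h import *
p={'BLo':(42,303,.065),'TLo':(322,22,.065),'TRo':(738,195,.065),'TRi':(718,187,.065),'BRi':(484,537,.065),'BRo':(508,550,.065),'glassBL':(52,318,.06),'raft':(233,227,.067),'raft near':(236,264,.062),'raft far':(231,186,.072),'L ctr':(588,232,.067),'L far':(600,193,.074),'L near':(600,270,.062),'L vertex':(558,220,.067),'stub':(309,132,.067),'arm tip':(250,137,.067),'print':(373,264,.062),'pr left':(328,262,.062),'pr right':(418,262,.062)}
for k,(u,v,z) in p.items(): print(k,np.round(onz('scene',(150+u/4.612,190+v/4.615),z),4))
s=arm.get_state();print(s['t'],arm.finger_overhang)
E
```

```text
BLo [ 0.471 -0.115]
TLo [0.4646 0.11  ]
TRo [0.7102 0.1175]
TRi [0.6996 0.117 ]
BRi [ 0.7106 -0.1085]
BRo [ 0.7222 -0.1083]
glassBL [ 0.4775 -0.1165]
raft [ 0.5175 -0.032 ]
raft near [ 0.5301 -0.0462]
raft far [ 0.5033 -0.0149]
L ctr [0.6621 0.0564]
L far [0.6572 0.0754]
L near [0.6768 0.043 ]
L vertex [0.6461 0.0553]
stub [0.5099 0.0385]
arm tip [0.487  0.0198]
print [ 0.5848 -0.0114]
pr left [ 0.5661 -0.0218]
pr right [0.602  0.0011]
0.15 0.178
```

Cradle: centre is about (0.592, 0.001) with yaw about 0.035, and the red tray is on the −y side. Heights, sizes and both cameras agree, so I'll start moving: close the fingers and approach.

carry_out:
  series:
    - [1, [0.045, -0.022, 0], 0]
    - [1, [0.045, -0.022, 0], 0]
    - [1, [0.045, -0.022, 0], 0]
    - [1, [0.045, -0.022, 0], 0]
    - [1, [0.045, -0.022, 0], 0]
    - [1, [0.045, -0.022, 0], 0]
    - [1, [0.045, -0.022, 0], 0]
    - [1, [0.045, -0.022, 0], 0]
  force: 20

```text
t: 0.95
ee_pos: [0.4636, -0.373, 0.4046]
ee_rot: [[0.971, 0.239, -0.0], [0.239, -0.971, -0.0], [-0.0, 0.0, -1.0]]
wrist_force: [0.1, -1.0, 0.3]
opening: 0.356
grasp_force: 0.0
```

carry_out:
  series:
    - [1, [0, 0, 0], -0.149]
    - [1, [0, 0, 0], -0.149]
    - [1, [0, 0, 0], -0.149]
    - [1, [0, 0, 0], -0.149]
    - [1, [0, 0, 0], -0.149]
    - [1, [0, 0, 0], -0.149]
    - [1, [0, 0, 0], -0.149]
    - [1, [0, 0, 0], -0.149]

```text
t: 1.75
ee_pos: [0.4623, -0.3744, 0.4044]
ee_rot: [[0.131, 0.991, -0.0], [0.991, -0.131, 0.0], [0.0, -0.0, -1.0]]
wrist_force: [0.2, -0.4, 0.2]
opening: 0.009
grasp_force: 0.0
```

```bash
cat >> h.py <<'E'
C=np.array([.592,.001]);YAW=.035
XA=np.array([np.cos(YAW),np.sin(YAW)]);YA=np.array([-XA[1],XA[0]])
def go(x,y,tip):
    s=arm.get_state();R=s['ee_rot'];T=np.array([*(C+x*XA+y*YA),tip+.178])
    a=np.arctan2(R[1,1],R[0,1]);d=s['ee_pos'][:2]-C
    print('t',round(s['t'],2),'cradle',np.round([d@XA,d@YA,s['ee_pos'][2]-.178],4),'shift',np.round(R.T@(T-s['ee_pos']),4),'turn',round(-(YAW-a),4),'open',s['opening'],'F',np.round(s['wrist_force'],1))
E
python3 -c "
from h import *
go(-.075,.009,.2)"
```

```text
t 1.75 cradle [-0.1428 -0.3707  0.2264] shift [0.3856 0.0041 0.0265] turn -0.1659 open 0.009441328198414551 F [ 0.2 -0.4  0.2]
```

carry_out:
  series:
    - [1, [0.048, 0.0005, 0.003], 0]
    - [1, [0.048, 0.0005, 0.003], 0]
    - [1, [0.048, 0.0005, 0.003], 0]
    - [1, [0.048, 0.0005, 0.003], 0]
    - [1, [0.048, 0.0005, 0.003], 0]
    - [1, [0.048, 0.0005, 0.003], 0]
    - [1, [0.048, 0.0005, 0.003], 0]
    - [1, [0.048, 0.0005, 0.003], 0]

```text
t: 2.55
ee_pos: [0.5187, 0.007, 0.3806]
ee_rot: [[0.137, 0.991, 0.0], [0.991, -0.137, -0.001], [-0.001, 0.0, -1.0]]
wrist_force: [0.9, 0.1, 0.0]
opening: 0.008
grasp_force: 0.0
```

carry_out:
  series:
    - [1, [0, 0, 0], -0.083]
    - [1, [0, 0, 0], -0.083]
    - [1, [0, 0, 0], 0]

```text
t: 2.85
ee_pos: [0.5187, 0.006, 0.3804]
ee_rot: [[-0.031, 1.0, -0.001], [1.0, 0.031, 0.0], [0.0, -0.001, -1.0]]
wrist_force: [0.1, -0.8, 0.2]
opening: 0.006
grasp_force: 0.0
```

```bash
python3 - <<'E'
from h import *
go(-.075,.009,.1)
s=arm.get_state()
im=arm.camera('wrist')[:,:,::-1].copy()
# overlay predicted glass grid, scraps
i=arm.camera_info('wrist');T=i['tool_from_camera'];R=s['ee_rot']@T[:3,:3];o=s['ee_pos']+s['ee_rot']@T[:3,3]
rv=cv2.Rodrigues(R.T)[0];tv=-R.T@o
im=cv2.resize(im,(800,600),interpolation=cv2.INTER_CUBIC)
def P(x,y,z):
    q=cv2.projectPoints(np.array([[*(C+x*XA+y*YA),z]]),rv,tv,i['K'],None)[0].ravel()/.64;return tuple(int(v) for v in q)
for x in(-.117,-.075,-.03,0): cv2.line(im,P(x,-.113,.06),P(x,.113,.06),(255,0,255),1)
for y in(-.113,-.05,0,.05): cv2.line(im,P(-.125,y,.06),P(.06,y,.06),(255,0,255),1)
b=[P(-.075+a*.019,.009+c*.0095,.063) for a,c in((-1,-1),(1,-1),(1,1),(-1,1))]
cv2.polylines(im,[np.array(b)],True,(0,255,255),1)
cv2.imwrite('pics/w1.png',im)
E
```

```text
t 2.85 cradle [-0.073   0.0076  0.2024] shift [ 0.0014 -0.0019  0.1024] turn -0.0039 open 0.005937555247993256 F [ 0.1 -0.8  0.2]
```

View pics/w1.png

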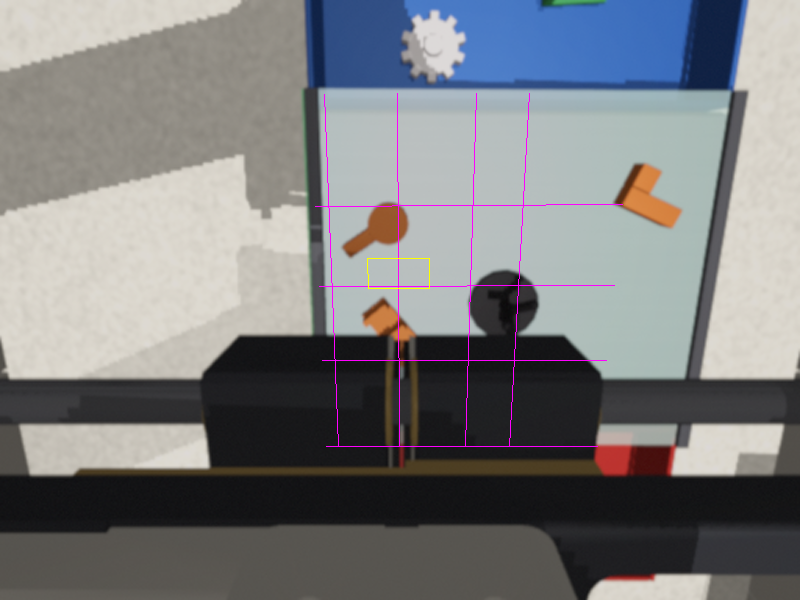

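The wrist view confirms the layout: raft top at (385,315), stub at (388,222), print at (504,303), L at (648,197). The planned blade box (yellow) is clear. The shut fingers look wide, though, so I'll check them before lowering.

```bash
python3 - <<'E'
from h import *
ims=[]
s=arm.get_state();tip=s['ee_pos']+s['ee_rot']@[0,0,.178]
for n in('scene','side'):
    im=arm.camera(n)[:,:,::-1].copy();i=arm.camera_info(n)
    q=cv2.projectPoints(tip[None],i['rvec'],i['tvec'],i['K'],None)[0].ravel();u,v=q.astype(int);print(n,q)
    c=im[v-75:v+75,u-50:u+50]; ims.append(cv2.resize(c,(400,600),interpolation=cv2.INTER_CUBIC))
cv2.imwrite('pics/f.png',np.hstack(ims))
E
```

```text
scene [205.81497971 183.30701625]
side [310.09931674 124.35053159]
```

View pics/f.png

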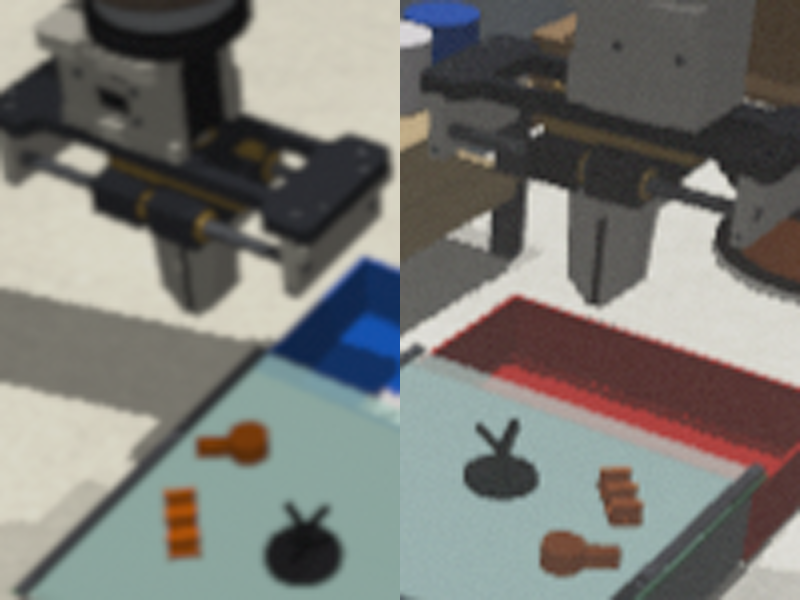

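The shut fingers are a compact block about 38 mm wide, with the tips where computed. Lowering behind the raft.

carry_out:
  series:
    - [1, [0.001, -0.002, 0.04], -0.004]
    - [1, [0, 0, 0.04], 0]
    - [1, [0, 0, 0.035], 0]
    - [1, [0, 0, 0.015], 0]
    - [1, [0, 0, 0.009], 0]
    - [1, [0, 0, 0], 0]

```text
t: 3.6
ee_pos: [0.517, 0.0063, 0.2416]
ee_rot: [[-0.032, 0.999, -0.0], [0.999, 0.032, 0.0], [0.0, -0.0, -1.0]]
wrist_force: [-0.6, -0.7, -0.6]
opening: 0.006
grasp_force: 0.0
```

```bash
python3 -c "
from h import *
go(-.075,-.155,.063)"
```

```text
t 3.6 cradle [-0.0748  0.0079  0.0636] shift [-0.1629  0.0002  0.0006] turn -0.0027 open 0.005575649082934275 F [-0.6 -0.7 -0.6]
```

carry_out:
  series:
    - [1, [-0.01, 0, 0], 0]
    - [1, [-0.01, 0, 0], 0]
    - [1, [-0.01, 0, 0], 0]
    - [1, [-0.01, 0, 0], 0]
    - [1, [-0.01, 0, 0], 0]
    - [1, [-0.01, 0, 0], 0]
    - [1, [-0.01, 0, 0], 0]
    - [1, [-0.01, 0, 0], 0]

```text
t: 4.4
ee_pos: [0.5195, -0.0745, 0.2417]
ee_rot: [[-0.033, 0.999, 0.0], [0.999, 0.033, 0.0], [0.0, 0.0, -1.0]]
wrist_force: [0.3, -0.9, -0.4]
opening: 0.002
grasp_force: 0.1
```

```bash
python3 - <<'E'
from h import *
go(-.075,-.155,.063)
im=arm.camera('side')[:,:,::-1];c=im[100:250,190:390];cv2.imwrite('pics/m1.png',cv2.resize(c,(800,600),interpolation=cv2.INTER_CUBIC))
E
```

```text
t 4.4 cradle [-0.0751 -0.0729  0.0637] shift [-0.0821  0.0002  0.0007] turn -0.0021 open 0.0016121132501066336 F [ 0.3 -0.9 -0.4]
```

View pics/m1.png

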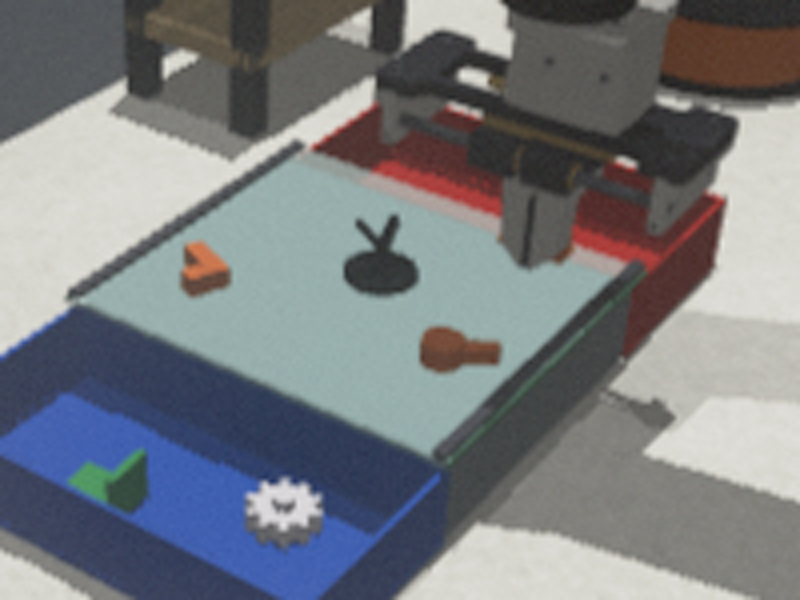

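The raft is being pushed across the front of the fingers: orange shows on both sides at (500,240) and (570,250). The print (380,270) and the stub (455,350) haven't moved. I'll push on over the edge, then lift.

carry_out:
  series:
    - [1, [-0.01, 0, 0], 0]
    - [1, [-0.01, 0, 0], 0]
    - [1, [-0.01, 0, 0], 0]
    - [1, [-0.01, 0, 0], 0]
    - [1, [-0.01, 0, 0], 0]
    - [1, [-0.01, 0, 0], 0]
    - [1, [-0.01, 0, 0], 0]
    - [1, [-0.01, 0, 0], 0]

```text
t: 5.25
ee_pos: [0.5222, -0.1544, 0.2417]
ee_rot: [[-0.033, 0.999, 0.0], [0.999, 0.033, 0.0], [0.0, 0.0, -1.0]]
wrist_force: [-0.0, 0.1, -0.1]
opening: 0.003
grasp_force: 0.0
```

carry_out:
  series:
    - [1, [0, 0, 0], 0]
    - [1, [0, 0, 0], 0]
    - [1, [0, 0, -0.03], 0]
    - [1, [0, 0, -0.04], 0]
    - [1, [0, 0, -0.03], 0]
    - [1, [0, 0, 0], 0]

```text
t: 5.85
ee_pos: [0.524, -0.1524, 0.3459]
ee_rot: [[-0.035, 0.999, 0.007], [0.999, 0.035, -0.002], [-0.002, 0.007, -1.0]]
wrist_force: [0.5, 0.2, 0.0]
opening: 0.008
grasp_force: 0.0
```

```bash
python3 - <<'E'
from h import *
go(-.080,.069,.163)
a=arm.camera('scene');b=arm.camera('side')
def c(im,n):
    i=arm.camera_info(n);u,v=cv2.projectPoints(np.array([[*(C-.06*YA),.05]]),i['rvec'],i['tvec'],i['K'],None)[0].ravel().astype(int)
    return cv2.resize(im[v-75:v+75,u-75:u+75,::-1],(400,400),interpolation=cv2.INTER_CUBIC)
cv2.imwrite('pics/m2.png',np.hstack([c(a,'scene'),c(b,'side')]))
E
```

```text
t 5.85 cradle [-0.0733 -0.151   0.1679] shift [ 0.22   -0.0068  0.0044] turn -0.0005 open 0.007741930048638679 F [0.5 0.2 0. ]
```

View pics/m2.png

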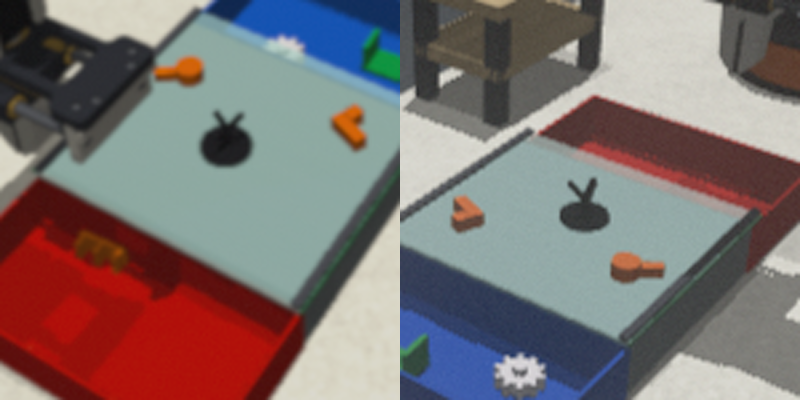

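The raft lies in the red tray (scene half, 100,250), with the print, stub and L unmoved. Next is the stub.

carry_out:
  series:
    - [1, [0.045, -0.002, 0], 0]
    - [1, [0.045, -0.002, 0], 0]
    - [1, [0.045, -0.002, 0], 0]
    - [1, [0.045, -0.001, 0], 0]
    - [1, [0.042, 0, 0], 0]
    - [1, [0, 0, 0], 0]
    - [1, [0, 0, 0], 0]

```text
t: 6.65
ee_pos: [0.5069, 0.0695, 0.3405]
ee_rot: [[-0.037, 0.999, -0.002], [0.999, 0.037, 0.0], [0.0, -0.002, -1.0]]
wrist_force: [0.3, -0.4, 0.5]
opening: 0.005
grasp_force: 0.0
```

```bash
python3 -c "
from h import *
go(-.080,.071,.063)"
```

```text
t 6.65 cradle [-0.0826  0.0715  0.1625] shift [-0.0005  0.0029  0.0995] turn 0.0022 open 0.005416921785902704 F [ 0.3 -0.4  0.5]
```

carry_out:
  series:
    - [1, [0, 0.002, 0.03], 0.002]
    - [1, [0, 0, 0.03], 0]
    - [1, [0, 0, 0.022], 0]
    - [1, [0, 0, 0.011], 0]
    - [1, [0, 0, 0.006], 0]
    - [1, [0, 0, 0], 0]

```text
t: 7.25
ee_pos: [0.5098, 0.0675, 0.2422]
ee_rot: [[-0.03, 1.0, -0.001], [1.0, 0.03, -0.0], [-0.0, -0.001, -1.0]]
wrist_force: [-0.1, 0.5, -0.0]
opening: 0.002
grasp_force: 0.0
```

carry_out:
  series:
    - [1, [-0.01, 0, 0], 0]
    - [1, [-0.01, 0, 0], 0]
    - [1, [-0.01, 0, 0], 0]
    - [1, [-0.01, 0, 0], 0]
    - [1, [-0.01, 0, 0], 0]
    - [1, [-0.01, 0, 0], 0]

```text
t: 7.85
ee_pos: [0.5117, 0.007, 0.2429]
ee_rot: [[-0.03, 1.0, 0.0], [1.0, 0.03, -0.0], [-0.0, 0.0, -1.0]]
wrist_force: [0.2, -0.1, 0.3]
opening: 0.007
grasp_force: 0.1
```

```bash
python3 - <<'E'
from h import *
go(-.080,-.155,.063)
im=arm.camera('side')[:,:,::-1];c=im[100:250,190:390];cv2.imwrite('pics/m3.png',cv2.resize(c,(800,600),interpolation=cv2.INTER_CUBIC))
E
```

```text
t 7.85 cradle [-0.08    0.0088  0.0649] shift [-0.1638  0.0007  0.0019] turn -0.0046 open 0.0073364762180782505 F [ 0.2 -0.1  0.3]
```

View pics/m3.png

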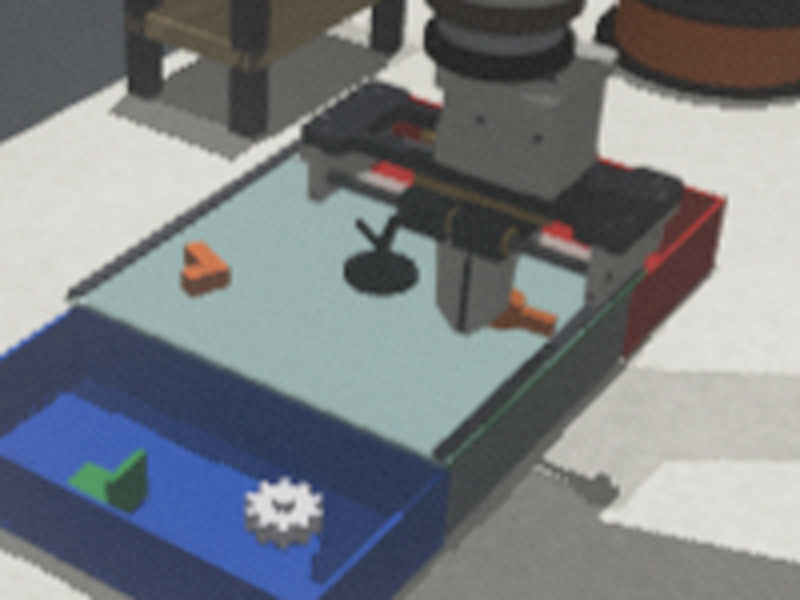

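The stub is sliding toward the strip: disc near (510,300), arm tip (550,325). I'll drift the blade a little toward that side while pushing.

carry_out:
  series:
    - [1, [-0.006, -0.002, 0.001], 0]
    - [1, [-0.01, -0.002, 0], 0]
    - [1, [-0.01, -0.002, 0], 0]
    - [1, [-0.01, -0.002, 0], 0]
    - [1, [-0.01, 0, 0], 0]
    - [1, [-0.01, 0, 0], 0]
    - [1, [-0.01, 0, 0], 0]
    - [1, [-0.01, 0, 0], 0]

```text
t: 8.7
ee_pos: [0.5062, -0.0689, 0.2418]
ee_rot: [[-0.031, 1.0, 0.0], [1.0, 0.031, 0.0], [0.0, 0.0, -1.0]]
wrist_force: [0.7, -0.9, -0.2]
opening: 0.005
grasp_force: 0.0
```

carry_out:
  series:
    - [1, [-0.01, 0, 0], 0]
    - [1, [-0.01, 0, 0], 0]
    - [1, [-0.01, 0, 0], 0]
    - [1, [-0.01, 0, 0], 0]
    - [1, [-0.01, 0, 0], 0]
    - [1, [-0.01, 0, 0], 0]
    - [1, [-0.01, 0, 0], 0]
    - [1, [-0.01, 0, 0], 0]

```text
t: 9.5
ee_pos: [0.5085, -0.1489, 0.2417]
ee_rot: [[-0.031, 1.0, -0.0], [1.0, 0.031, -0.0], [-0.0, -0.0, -1.0]]
wrist_force: [-0.1, -0.5, 0.4]
opening: 0.006
grasp_force: 0.0
```

carry_out:
  series:
    - [1, [-0.005, 0, 0], 0]
    - [1, [0, 0, 0], 0]
    - [1, [0, 0, -0.03], 0]
    - [1, [0, 0, -0.04], 0]
    - [1, [0, 0, -0.03], 0]
    - [1, [0, 0, 0], 0]

```text
t: 10.1
ee_pos: [0.5105, -0.1521, 0.3458]
ee_rot: [[-0.032, 0.999, 0.007], [0.999, 0.032, -0.002], [-0.003, 0.007, -1.0]]
wrist_force: [0.6, -0.4, 0.4]
opening: 0.005
grasp_force: 0.0
```

```bash
python3 - <<'E'
from h import *
go(.072,.093,.163)
a=arm.camera('scene');b=arm.camera('side')
def c(im,n):
    i=arm.camera_info(n);u,v=cv2.projectPoints(np.array([[*(C-.06*YA),.05]]),i['rvec'],i['tvec'],i['K'],None)[0].ravel().astype(int)
    return cv2.resize(im[v-75:v+75,u-75:u+75,::-1],(400,400),interpolation=cv2.INTER_CUBIC)
cv2.imwrite('pics/m4.png',np.hstack([c(a,'scene'),c(b,'side')]))
E
```

```text
t 10.1 cradle [-0.0868 -0.1502  0.1678] shift [0.2436 0.158  0.0053] turn -0.0028 open 0.00493089421044115 F [ 0.6 -0.4  0.4]
```

View pics/m4.png

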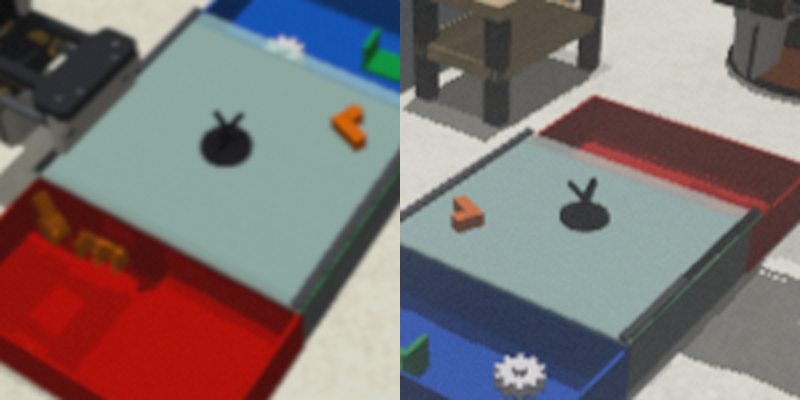

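The stub is in the red tray too (50,215), close to the side wall, and the print hasn't moved. Now the L.

carry_out:
  series:
    - [1, [0.035, 0.0225, 0], 0]
    - [1, [0.035, 0.0225, 0], 0]
    - [1, [0.035, 0.0225, 0], 0]
    - [1, [0.035, 0.0225, 0], 0]
    - [1, [0.035, 0.0225, 0], 0]
    - [1, [0.035, 0.0225, 0], 0]
    - [1, [0.034, 0.023, 0], 0]
    - [1, [0, 0, 0], 0]

```text
t: 11.0
ee_pos: [0.659, 0.1035, 0.3401]
ee_rot: [[-0.04, 0.999, -0.001], [0.999, 0.04, 0.005], [0.005, -0.001, -1.0]]
wrist_force: [-1.1, 0.8, -0.3]
opening: 0.004
grasp_force: 0.0
```

```bash
python3 -c "
from h import *
go(.072,.093,.063)"
```

```text
t 11.0 cradle [0.0705 0.1001 0.1621] shift [-0.0076  0.0015  0.0991] turn 0.0048 open 0.004132823867427688 F [-1.1  0.8 -0.3]
```

carry_out:
  series:
    - [1, [0, 0, 0.03], 0]
    - [1, [0, 0, 0.03], 0]
    - [1, [0, 0, 0.022], 0]
    - [1, [0, 0, 0.011], 0]
    - [1, [0, 0, 0.006], 0]
    - [1, [0, 0, 0], 0]

```text
t: 11.6
ee_pos: [0.6587, 0.0957, 0.2419]
ee_rot: [[-0.031, 1.0, -0.001], [1.0, 0.031, -0.0], [-0.0, -0.001, -1.0]]
wrist_force: [-0.6, 0.2, 0.7]
opening: 0.005
grasp_force: 0.0
```

carry_out:
  series:
    - [1, [-0.01, 0, 0], 0]
    - [1, [-0.01, 0, 0], 0]
    - [1, [-0.01, 0, 0], 0]
    - [1, [-0.01, 0, 0], 0]
    - [1, [-0.01, 0, 0], 0]
    - [1, [-0.01, 0, 0], 0]
    - [1, [-0.01, 0, 0], 0]

```text
t: 12.3
ee_pos: [0.6613, 0.0248, 0.2428]
ee_rot: [[-0.031, 1.0, 0.0], [1.0, 0.031, -0.0], [-0.0, 0.0, -1.0]]
wrist_force: [-0.5, 0.4, 1.5]
opening: 0.003
grasp_force: 0.1
```

```bash
python3 - <<'E'
from h import *
go(.072,-.155,.063)
for n in('scene','side'):
    im=arm.camera(n).astype(int);m=((im[...,0]>90)&(im[...,1]>.3*im[...,0])&(im[...,1]<.62*im[...,0])&(im[...,2]<.45*im[...,0])).astype(np.uint8)
    k,_,st,ce=cv2.connectedComponentsWithStats(m)
    for j in range(1,k):
        p=onz(n,ce[j],.067)-C
        if st[j,4]>8 and abs(p@XA)<.13 and abs(p@YA)<.14: print(n,st[j],np.round([p@XA,p@YA],3), 'x span',[np.round((onz(n,(u,ce[j][1]),.067)-C)@XA,3) for u in(st[j,0],st[j,0]+st[j,2])])
E
```

```text
t 12.3 cradle [0.07   0.0213 0.0648] shift [-0.1763  0.0027  0.0018] turn -0.0043 open 0.0027636073170909134 F [-0.5  0.4  1.5]
scene [261 251  15  15 116] [ 0.08  -0.005] x span [np.float64(0.068), np.float64(0.095)]
side [289 142  69  26 285] [-0.053 -0.114] x span [np.float64(0.013), np.float64(-0.122)]
```

The L's centre is at about x' 0.08, so I'll move the blade 6 mm that way while pushing.

carry_out:
  series:
    - [1, [-0.006, 0.002, 0.001], 0]
    - [1, [-0.01, 0.002, 0], 0]
    - [1, [-0.01, 0.002, 0], 0]
    - [1, [-0.01, 0.001, 0], 0]
    - [1, [-0.01, 0, 0], 0]
    - [1, [-0.01, 0, 0], 0]
    - [1, [-0.01, 0, 0], 0]
    - [1, [-0.01, 0, 0], 0]

```text
t: 13.2
ee_pos: [0.6705, -0.0509, 0.2417]
ee_rot: [[-0.031, 1.0, -0.0], [1.0, 0.031, -0.0], [-0.0, -0.0, -1.0]]
wrist_force: [0.6, 0.4, 0.2]
opening: 0.003
grasp_force: 0.1
```

carry_out:
  series:
    - [1, [-0.01, 0, 0], 0]
    - [1, [-0.01, 0, 0], 0]
    - [1, [-0.01, 0, 0], 0]
    - [1, [-0.01, 0, 0], 0]
    - [1, [-0.01, 0, 0], 0]
    - [1, [-0.01, 0, 0], 0]
    - [1, [-0.01, 0, 0], 0]
    - [1, [-0.01, 0, 0], 0]

```text
t: 14.0
ee_pos: [0.6731, -0.1308, 0.2418]
ee_rot: [[-0.031, 1.0, 0.0], [1.0, 0.031, -0.0], [-0.0, 0.0, -1.0]]
wrist_force: [-0.0, 0.4, -0.4]
opening: 0.003
grasp_force: 0.0
```

carry_out:
  series:
    - [1, [-0.01, 0, 0], 0]
    - [1, [-0.01, 0, 0], 0]
    - [1, [0, 0, 0], 0]
    - [1, [0, 0, -0.03], 0]
    - [1, [0, 0, -0.04], 0]
    - [1, [0, 0, -0.04], 0]
    - [1, [0, 0, -0.04], 0]
    - [1, [0, 0, 0], 0]

```text
t: 14.8
ee_pos: [0.6756, -0.1484, 0.399]
ee_rot: [[-0.032, 0.999, 0.011], [0.999, 0.032, -0.001], [-0.001, 0.011, -1.0]]
wrist_force: [0.2, -0.1, 0.4]
opening: 0.006
grasp_force: 0.0
```

carry_out:
  series:
    - [1, [0.03, -0.03, -0.02], 0]
    - [1, [0.04, -0.03, -0.02], 0]
    - [1, [0.04, -0.03, -0.02], 0]
    - [1, [0.04, -0.03, 0], 0]
    - [1, [0.04, 0, 0], 0]
    - [1, [0.04, 0, 0], 0]
    - [1, [0.02, 0, 0], 0]
    - [1, [0, 0, 0], 0]

```text
t: 15.6
ee_pos: [0.5491, 0.0953, 0.4491]
ee_rot: [[-0.038, 0.999, 0.0], [0.999, 0.038, 0.002], [0.002, 0.0, -1.0]]
wrist_force: [0.1, 1.1, -0.0]
opening: 0.002
grasp_force: 0.0
```

```bash
python3 - <<'E'
from h import *
go(0,0,.2)
a=arm.camera('scene');b=arm.camera('wrist')
cv2.imwrite('pics/z.png',np.hstack([cv2.resize(a[190:375,110:310,::-1],(400,370),interpolation=cv2.INTER_CUBIC),cv2.resize(b[:,:,::-1],(400,370))]))
E
```

```text
t 15.6 cradle [-0.0396  0.0958  0.2711] shift [-0.096   0.0392  0.0709] turn 0.0035 open 0.0018853838056497767 F [ 0.1  1.1 -0. ]
```

View pics/z.png

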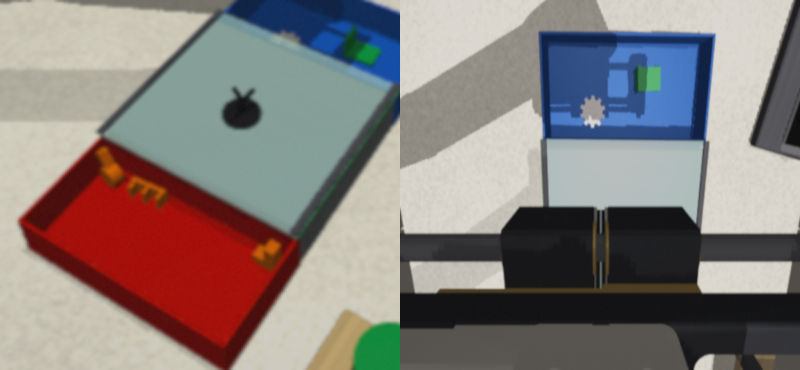

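All three scraps are in the red tray, at (110,170), (148,190) and (268,253). The plate holds only the print, and the blue tray's parts are in place. I'll check the numbers for the stub by the wall and for the print before handing in.

```bash
python3 - <<'E'
from h import *
for k,(u,v) in {'stub disc':(112,176),'stub tip':(101,151),'raft':(148,190),'L':(268,253)}.items():
  for z in(.011,.02,.03,.045):
    p=onz('scene',(110+u/2,190+v/2),z)-C+.17*YA;print(k,z,np.round([p@XA,p@YA],3))
print('print',onz('scene',(110+241/2,190+114/2),.062))
E
```

```text
stub disc 0.011 [-0.108  0.048]
stub disc 0.02 [-0.102  0.043]
stub disc 0.03 [-0.096  0.038]
stub disc 0.045 [-0.087  0.031]
stub tip 0.011 [-0.141  0.068]
stub tip 0.02 [-0.135  0.063]
stub tip 0.03 [-0.128  0.058]
stub tip 0.045 [-0.118  0.05 ]
raft 0.011 [-0.062  0.053]
raft 0.02 [-0.057  0.049]
raft 0.03 [-0.052  0.044]
raft 0.045 [-0.043  0.036]
L 0.011 [0.089 0.055]
L 0.02 [0.092 0.05 ]
L 0.03 [0.096 0.045]
L 0.045 [0.101 0.038]
print [ 0.58373786 -0.01133289]
```

```bash
python3 -c "
from workcell import arm
print(arm.hand_in())"
```

```text
the job is handed in; nothing more can be done
None
```

I swept all three orange scraps over the edge into the red tray, and the black print and blue-tray parts are still where they were; I've handed the job in at about 16 s, but it returned no verdict.

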